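Weigh a PTFE stirrer adapter on the bench balance

TASK

Weigh the white adapter that sits in one pan of the balance: stand weights from the black plate upright in the empty pan, and trim with the rider on the beam, until the beam comes to rest level by itself with nothing touching it. The balance is delicate: lower the weights gently, press its pan or rider only lightly (under about 1.5 kg-force, so push the rider along with a finger and never clamp it), do not topple a weight or drop one on the balance, leave weights you do not need standing on the plate, and leave the adapter in its pan and the jar, stopper and clamp where they are.

Things in the scene. Friction and masses are not known exactly. Their poses are not given: they have to be found in the camera images.
- balance: Fixed equal-arm balance. Origin under the middle of its grey base (130 x 250 x 28 mm). y runs along the level beam: adapter pan at +y, weight pan at -y, pan centres 160 mm from the middle; x across. Pivot 90 mm up. The pans stay horizontal as it tilts, so where in a pan a load stands does not matter. Delicate: more than 15 N (about 1.5 kg-force) on any part of it spoils it.
- beam (a joint): Tilt of the beam in rad: 0 level, positive with the adapter pan low and the weight pan high; stops at -0.087 and 0.087. It starts on a stop, adapter down. Damped, it springs weakly to level (0.6 N m/rad): each gram out of balance tilts it 0.0026 rad, so it leaves the stop only within 33 g of balance. It settles in about 1 s.
- rider (a joint): Position in m of the sliding rider along the beam: 0 over the pivot, positive towards the weight pan, end stops at -0.06 and 0.06. It weighs 240 g: each mm towards the weight pan counts as 1.5 g more in that pan. It slides with about 1 N of friction (plus 2 N per m/s) and stays where left. Pushing it also tilts the beam, so back off to see the true balance.
- rider_knob (a point): Centre of the top of the rider's upright round steel post, 14 mm diameter, standing 54 mm above the rider's block (42 mm across, 30 mm along the beam). The top is about 165 mm above the bench; push the post anywhere in its upper 45 mm.
- pan_w_floor (a point): Centre of the floor of the weight pan, a flat steel tray 120 mm (balance x) x 100 mm (along the beam) with a 5 mm high, 3 mm thick rim. 110 mm above the bench when level, up to 14 mm higher or lower as the beam tilts. z up, axes as the balance.
- pan_p_floor (a point): Centre of the floor of the like adapter pan.
- pan_w: The weight pan; origin on its hinge, 20 mm under the floor's centre. On a stop the adapter's weight cannot be seen, but it can be felt: slowly pressing the empty pan down to level with closed fingertips takes a force of 9.81 N per kg of (adapter mass minus 1.5 g per mm of rider position).
- adapter: White PTFE stirrer adapter, a stepped round plug with a black O-ring, 68 mm high, 40 mm wide at the foot and 56 mm at the head, in the adapter pan. Origin at the centre of its underside. Its mass is unknown, 104 to 416 g.
- w100: 100 g weight: plain steel cylinder, 23 mm diameter, 30 mm high (the smallest). Origin at the centre of its underside.
- w200: 200 g weight: plain steel cylinder, 29 mm diameter, 39 mm high (the middle one). Origin at the centre of its underside.
- w300: 300 g weight: plain steel cylinder, 34 mm diameter, 42 mm high (the largest). Origin at the centre of its underside.
- plate: Fixed black plate 240 x 90 x 12 mm on which the three weights stand in a row along its x, about 75 mm apart, in any order. Origin at the centre of its underside.
- stopper: Bystander: small white stopper, 36 mm wide, 52 mm high, upright. Origin at the centre of its underside.
- jar: Bystander: amber glass jar, 60 mm diameter, 85 mm high. Origin at the centre of its underside.
- clamp: Bystander: dark steel fork clamp lying flat, 150 x 57 mm, 16 mm high. Origin under the middle of its bar.

How it is judged:
By the outcome, as a careful person would: the job done as asked, in the order asked, and still so for the second after the job is handed in, with the robot touching nothing.
It also fails if it takes over 72 s, if anything falls off the work surface, if the arm or the gripper's body presses on something with over 40 N, if the wrist force passes 120 N, or if a joint passes its speed limit or range.

ROBOT

A 6-joint arm with a two-finger parallel gripper is mounted at the origin on the work surface. World frame = base frame: x ahead of the robot, y to its left, z up, the work surface at z = 0. Lengths are in m, angles in rad, forces in N, time in s.
With the tool pointing down it reaches from about 0.275 to 0.75 m from the base axis. Payload 10.2 kg.
Tool frame: the origin (TCP) lies midway between the tips of the shut fingers; the grasp point (between the pads) lies bot.grasp_offset behind it (bot.grasp_offset is the distance from the TCP to the grasp point, in m); z points along the fingers, y is the direction in which the jaws open and shut (so a half turn about z gives the same grasp; the last joint's range is limited). The gripper opens to 88 mm and grips with 3 to 60 N. Pads are 18 mm wide; open, the fingers measure 123 mm over their backs; the gripper's body (75 mm by 187 mm) begins 45 mm behind the grasp point.
Start: joints at [-1.568, 0.313, 1.498, -0, 1.331, -0.223], TCP at [0.118, -0.512, 0.239] pointing down, gripper open.
Joint ranges: [-2.94, 2.94], [-0.97, 2.17], [0.19, 2.56], [-1.23, 4.37], [0.02, 3.11], [-2.88, 2.88]. Speed limits (rad/s): [2.39, 2.39, 3.01, 3.14, 3.14, 3.14].

INTERFACE

Orientations are given as a 3x3 rotation matrix whose columns are the frame's x, y, z axes.
In Python, from bench import bot gives the robot as it stands.
- The arm moves only by the tool carry_out, never from a script. Its argument "series" is a list of rows, each an object of numbers: "tx", "ty", "tz": the shift along the tool's x, y, z in cm; "yaw": the turn about the tool's z in rad. In form: [{"tx": .., "ty": .., "tz": .., "yaw": ..}, ...]. A call has 1 to 12 rows; each row shifts and turns the commanded pose from where the row before left it, along the tool's axes as they then stand; what a row does not reach is not made up. A row lasts 1/10 s, in which the tool goes at most 50 mm and 8.59 degrees, less where a joint would pass 70% of its speed; a pose out of reach is approached as far as the arm can. A call is refused whole if a number of a shift passes 5 or a number of a turn 0.15, either way. A call with a gripper value outside its range is refused whole. "claw" is the closure in counts, from 0 (fully open) to 255 (shut), set as the call begins (left out, the last holds). The fingers move at their own pace and stop on an object; "squeeze" is the grip in N (left out, the last holds). Time passes only in rows, so rows that do not move let the fingers close. It gives the time, the measured TCP pose, the force and the opening at its end, in the units of the state.
- bot.observe(): the state, without advancing time (a new reading comes with each control period).
- bot.get_image(name): name is "side" or "top" or "wrist"; returns a dict with "img" (420x560x3 uint8, blue, green, red), "fovy" (degrees; the focal length in pixels is half the picture's height over the tangent of half this angle, whatever the lens; pixels are square), "cx", "cy" (the principal point, pixels), "T" (4x4, takes a point from camera to world coordinates); the wrist camera has in their place "mount" (4x4, takes a point from camera to tool coordinates, whose origin is the TCP and whose axes are the flange's). Camera axes: x right, y down, z forward; pixel columns grow to the right and rows downward; lengths in m; the calibration is good to about 2 mm. A picture is of the moment at which its call begins: read the wrist's pose just before it. There is no depth.
- bot.hand_in(): hands the job in, once; it reports no verdict.
The state is a dict: "time_s": time; "qpos": joint angles; "joint_velocities": joint speeds; "tau": joint torques, N m; "ee_pos": TCP position; "orientation": TCP orientation; "wrist_force": force on the tool from outside, world axes, zero at the start; "ft_torque": the same for the moment, N m; "width": finger opening in m.
Only numpy, scipy, OpenCV 4.12 (cv2) and the standard library are available. Lean on these libraries where they do the work, as an engineer would, in place of code of your own. Each camera call takes 0.05 s, during which the arm holds its last target.

## Working session

There is one attempt and no reset: what is moved stays moved. The work goes in short steps, Python scripts to look and compute and a tool call to move; the robot and the scene stay as the last step left them, time stands still between calls to the robot, and variables do not carry over. Pictures are saved under pics/ and viewed, and the job is handed in when it is done.

Besides the shell and the picture viewer there is one more tool, called after "Call:" as name(argument=value, ...), one argument or row to a line, values as JSON. carry_out: Moves the arm, as the interface text tells. Its arguments: {"type":"object","properties":{"series":{"type":"array"},"claw":{"type":"number"},"squeeze":{"type":"number"}},"required":["series"]}

```bash
mkdir -p pics; ls; python3 - <<'E'
from bench import bot
import cv2, numpy as np
s=bot.observe()
for k,v in s.items(): print(k,np.round(v,4).tolist())
print(bot.grasp_offset)
for n in ["side","top","wrist"]:
    d=bot.get_image(n); cv2.imwrite(f"pics/{n}0.png",d["img"]); print(n,d["fovy"],d["cx"],d["cy"],np.round(d.get("T",d.get("mount")),4).tolist(), [k for k in d])
E
```

```text
pics
time_s 0.0
qpos [-1.5684, 0.3135, 1.4984, -0.0, 1.331, -0.2234]
joint_velocities [0.0008, 0.0004, 0.0005, -0.0003, -0.0001, 0.0002]
tau [0.0014, -40.2204, -25.2265, 0.0695, 0.0353, -0.0001]
ee_pos [0.1175, -0.5114, 0.2382]
orientation [[0.9746, 0.2239, -0.0], [0.2239, -0.9746, 0.0013], [0.0003, -0.0013, -1.0]]
wrist_force [0.3652, 0.4296, 0.2078]
ft_torque [0.0104, 0.0363, 0.0098]
width 0.0881
0.0187
side 46.003263331232 282.81089659237165 209.20720373163013 [[0.9435, -0.1974, 0.2663, 0.3105], [-0.3312, -0.5981, 0.7298, -0.8032], [0.0152, -0.7767, -0.6297, 0.8217], [0.0, 0.0, 0.0, 1.0]] ['img', 'fovy', 'cx', 'cy', 'T']
top 42.63589614199216 278.3224406420371 206.61858922746438 [[-0.0024, -0.9931, 0.1173, 0.413], [-1.0, 0.0019, -0.0049, 0.0407], [0.0046, -0.1173, -0.9931, 1.5004], [0.0, 0.0, 0.0, 1.0]] ['img', 'fovy', 'cx', 'cy', 'T']
wrist 62.38668371512276 280.28779724147614 210.53188777101147 [[0.0014, -0.9583, -0.2859, 0.0736], [1.0, 0.0011, 0.0015, 0.0013], [-0.0011, -0.2859, 0.9583, -0.1463], [0.0, 0.0, 0.0, 1.0]] ['img', 'fovy', 'cx', 'cy', 'mount']
```

View pics/side0.png

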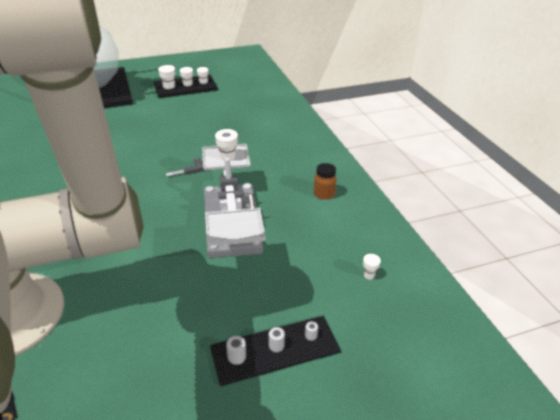

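View pics/top0.png

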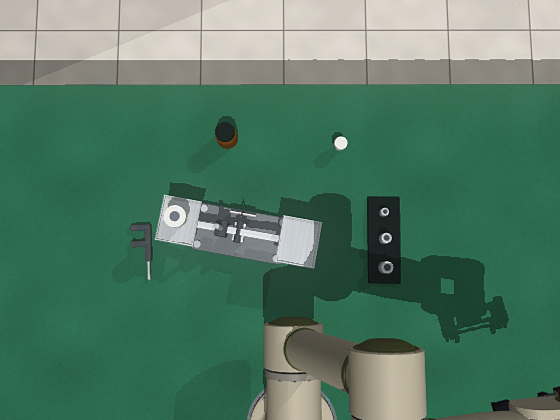

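```bash
cat > h.py <<'E'
import cv2, numpy as np
def crop(src,x0,y0,w,h,s,out):
    im=cv2.imread(src)[y0:y0+h,x0:x0+w]; cv2.imwrite(out,cv2.resize(im,None,fx=s,fy=s,interpolation=cv2.INTER_CUBIC))
def ray(d,u,v,T=None):
    f=210/np.tan(np.radians(d["fovy"])/2); T=d["T"] if T is None else T
    r=T[:3,:3]@np.array([(u-d["cx"])/f,(v-d["cy"])/f,1]); return T[:3,3],r
def atz(d,u,v,z,T=None):
    o,r=ray(d,u,v,T); return o+r*(z-o[2])/r[2]
def proj(d,p,T=None):
    f=210/np.tan(np.radians(d["fovy"])/2); T=d["T"] if T is None else T
    q=T[:3,:3].T@(np.asarray(p)-T[:3,3]); return np.array([d["cx"]+f*q[0]/q[2],d["cy"]+f*q[1]/q[2]])
def wristT(d,s):
    M=np.eye(4); M[:3,:3]=s["orientation"]; M[:3,3]=s["ee_pos"]; return M@d["mount"]
E
python3 -c "
from h import *
crop('pics/top0.png',150,180,180,100,4.4,'pics/ctb.png')
crop('pics/top0.png',355,190,60,100,6,'pics/ctw.png')
crop('pics/side0.png',190,120,100,140,4.2,'pics/csb.png')"
```

```text
(no output)
```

View pics/ctb.png

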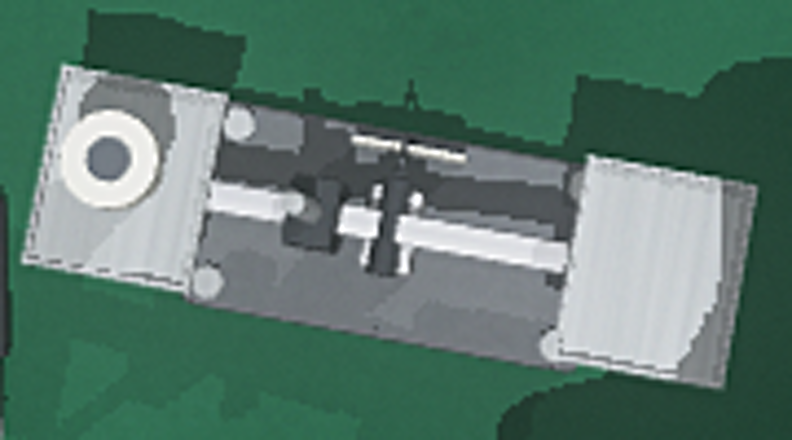

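View pics/ctw.png

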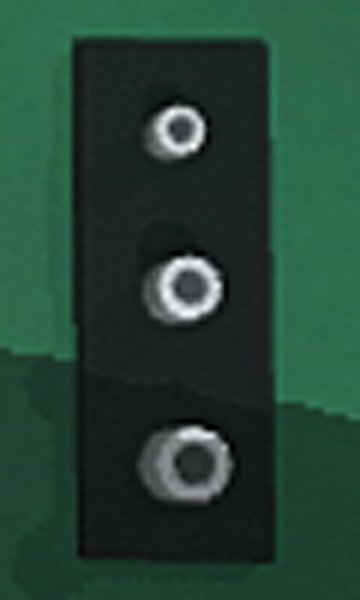

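View pics/csb.png

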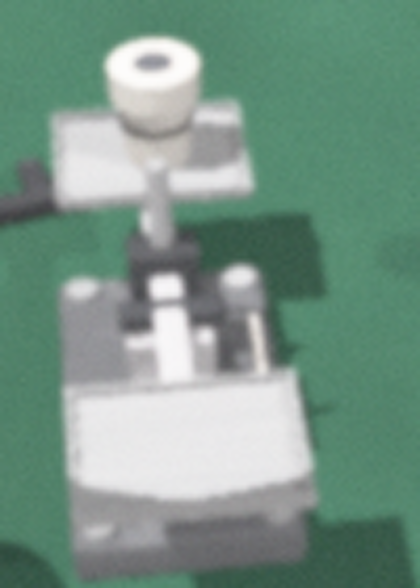

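View pics/wrist0.png

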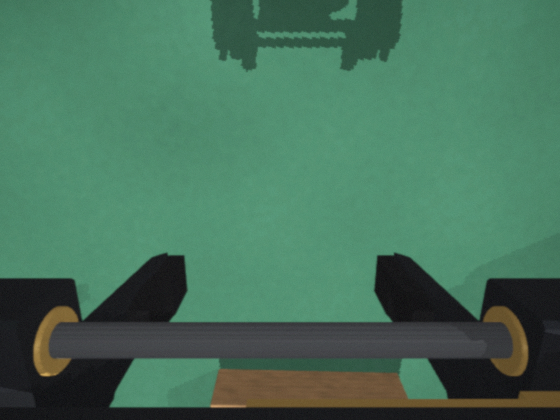

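```bash
python3 - <<'E'
from bench import bot
from h import *
d=bot.get_image("top")
def A(c,z): return atz(d,150+c[0]/4.4,180+c[1]/4.4,z)
def B(c,z): return atz(d,355+c[0]/6,190+c[1]/6,z)
W=np.array([A(c,.129) for c in [(590,155),(757,185),(723,388),(555,355)]])
P=np.array([A(c,.101) for c in [(62,65),(228,95),(188,292),(22,262)]])
print(np.round(W,4),np.round(P,4))
cw,cp=W.mean(0),P.mean(0); print("cw",cw,"cp",cp, np.linalg.norm((cw-cp)[:2]))
m=(cw+cp)/2; yd=(cp-cw)[:2]; yd/=np.linalg.norm(yd); print("mid",m,"ydir",yd,np.degrees(np.arctan2(-yd[0],yd[1])))
for n,c,z in [("100",(181,129),.042),("200",(190,287),.051),("300",(196,463),.054)]: print(n,B(c,z).round(4))
print("plate",[B(c,.012).round(4).tolist() for c in [(75,40),(267,40),(275,560),(78,560)]])
print("knob?",A((290,203),.165).round(4), A((315,195),.111).round(4))
s=d=bot.get_image("side")
print([proj(d,p).round(1) for p in (cw,cp,[*m[:2],.165])])
E
python3 -c "
from h import *
crop('pics/top0.png',205,210,60,45,13,'pics/ctr.png')
crop('pics/side0.png',200,150,60,80,7,'pics/csr.png')"
```

```text
[[ 0.5527  0.0193  0.129 ]
 [ 0.5349 -0.0777  0.129 ]
 [ 0.4177 -0.0568  0.129 ]
 [ 0.4368  0.0399  0.129 ]] [[0.6101 0.3334 0.101 ]
 [0.5918 0.2343 0.101 ]
 [0.4748 0.2562 0.101 ]
 [0.4927 0.3544 0.101 ]]
cw [ 0.48554205 -0.01882019  0.129     ] cp [0.54235277 0.29456381 0.101     ] 0.31849173301824246
mid [0.51394741 0.13787181 0.115     ] ydir [0.17837424 0.98396272] -10.275078024636578
100 [ 0.5712 -0.2579  0.042 ]
200 [ 0.4988 -0.2583  0.051 ]
300 [ 0.4202 -0.2583  0.054 ]
plate [[0.6162, -0.2157, 0.012], [0.6161, -0.3052, 0.012], [0.3763, -0.3019, 0.012], [0.3765, -0.2118, 0.012]]
knob? [0.5221 0.1895 0.165 ] [0.5312 0.1809 0.111 ]
[array([233.5, 225.3]), array([224.3, 155.6]), array([227.2, 169.4])]
```

View pics/ctr.png

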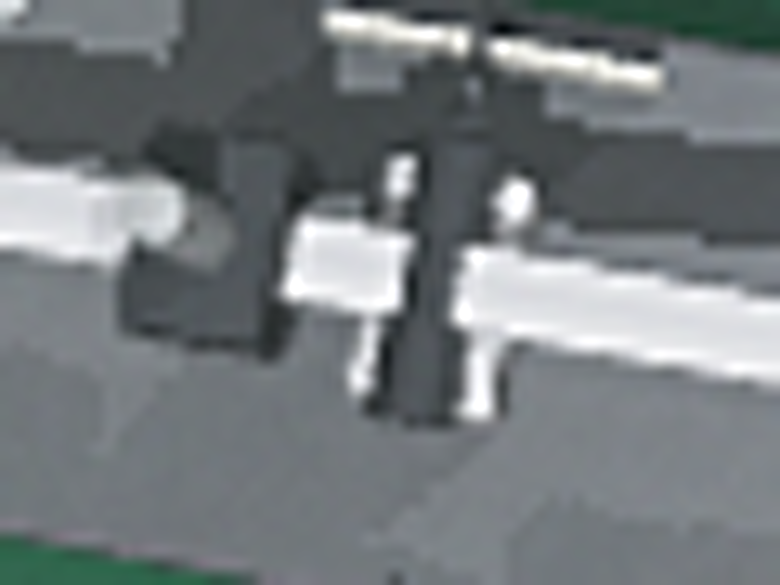

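View pics/csr.png

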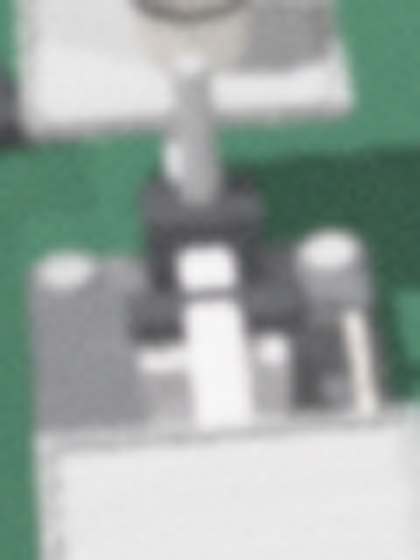

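Call:
carry_out(
  series=[
    {"yaw": 0.113},
    {"yaw": 0.113},
    {"tx": 2.8,"ty": -3.75},
    {"tx": 2.8,"ty": -3.75},
    {"tx": 2.8,"ty": -3.75},
    {"tx": 2.8,"ty": -3.75},
    {"tx": 2.8,"ty": -3.75},
    {"tx": 2.8,"ty": -3.75},
    {"tx": 2.8,"ty": -3.75},
    {"tx": 2.8,"ty": -3.75},
    {"tx": 2.8,"ty": -3.75},
    {"tx": 2.8,"ty": -3.75},
  ],
  claw=255,
  squeeze=20,
)

```text
validation failed for argument at $.se...
```

```bash
python3 - <<'E'
from bench import bot
from h import *
s=bot.observe(); d=bot.get_image("wrist"); cv2.imwrite("pics/w1.png",d["img"])
print(s["time_s"],s["ee_pos"],s["orientation"],s["wrist_force"],s["width"])
t=bot.get_image("top"); sd=bot.get_image("side")
# knob triangulate
o1,r1=ray(t,217.2,226.4); o2,r2=ray(sd,227.1,158.6)
M=np.stack([r1,-r2],1); x=np.linalg.lstsq(M,o2-o1,rcond=None)[0]; print("knob",o1+r1*x[0],o2+r2*x[1])
E
```

```text
0.25 [ 0.11754064 -0.51157606  0.23847614] [[ 9.74611567e-01  2.23902416e-01  3.04228651e-05]
 [ 2.23902368e-01 -9.74611431e-01  5.37320928e-04]
 [ 1.49957926e-04 -5.16867440e-04 -9.99999855e-01]] [0.32240459 0.18910204 0.53601568] 0.08775990395790927
knob [0.52161544 0.18660613 0.1623569 ] [0.52573843 0.18587922 0.16261248]
```

View pics/w1.png

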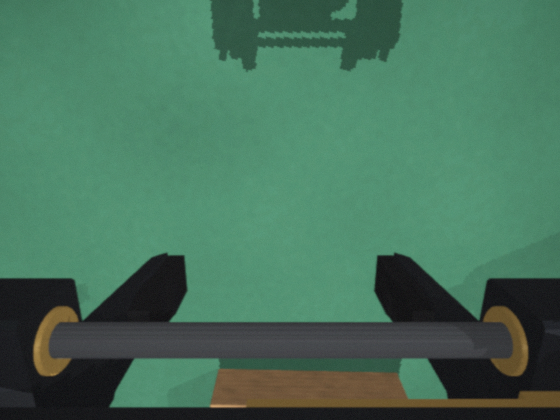

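Call:
carry_out(
  series=[
    {"tx": 0,"ty": 0,"tz": 0,"yaw": 0.113},
    {"tx": 0,"ty": 0,"tz": 0,"yaw": 0.113},
    {"tx": 2.8,"ty": -3.75,"tz": 0,"yaw": 0},
    {"tx": 2.8,"ty": -3.75,"tz": 0,"yaw": 0},
    {"tx": 2.8,"ty": -3.75,"tz": 0,"yaw": 0},
    {"tx": 2.8,"ty": -3.75,"tz": 0,"yaw": 0},
    {"tx": 2.8,"ty": -3.75,"tz": 0,"yaw": 0},
    {"tx": 2.8,"ty": -3.75,"tz": 0,"yaw": 0},
    {"tx": 2.8,"ty": -3.75,"tz": 0,"yaw": 0},
    {"tx": 2.8,"ty": -3.75,"tz": 0,"yaw": 0},
    {"tx": 2.8,"ty": -3.75,"tz": 0,"yaw": 0},
    {"tx": 2.8,"ty": -3.75,"tz": 0,"yaw": 0},
  ],
  claw=255,
  squeeze=20,
)

```text
time_s: 1.6
ee_pos: [0.3985, -0.135, 0.239]
orientation: [[1.0, -0.0, 0.001], [-0.0, -1.0, -0.0], [0.001, 0.0, -1.0]]
wrist_force: [0.8, -1.2, -0.3]
width: 0.0007
```

Call:
carry_out(
  series=[
    {"tx": 3,"ty": -4.0,"tz": 0,"yaw": 0},
    {"tx": 3,"ty": -4.0,"tz": 0,"yaw": 0},
    {"tx": 2.7,"ty": -3.6,"tz": 0,"yaw": 0},
    {"tx": 0,"ty": 0,"tz": 3,"yaw": 0},
    {"tx": 0,"ty": 0,"tz": 3,"yaw": 0},
    {"tx": 0,"ty": 0,"tz": 2,"yaw": 0},
    {"tx": 0,"ty": 0,"tz": 0,"yaw": 0},
    {"tx": 0,"ty": 0,"tz": 0,"yaw": 0},
  ],
)

```text
time_s: 2.4
ee_pos: [0.4849, -0.0208, 0.1594]
orientation: [[1.0, -0.0, 0.0], [-0.0, -1.0, -0.0], [0.0, 0.0, -1.0]]
wrist_force: [0.9, 0.5, 0.4]
width: 0.0003
```

```bash
python3 - <<'E'
from bench import bot
from h import *
s=bot.observe(); d=bot.get_image("wrist"); cv2.imwrite("pics/w2.png",d["img"])
print(s["time_s"],s["ee_pos"],s["wrist_force"],s["width"])
E
```

```text
2.4 [ 0.48491081 -0.0208444   0.15941889] [0.88814408 0.50254856 0.4458075 ] 0.0003472612051170188
```

View pics/w2.png

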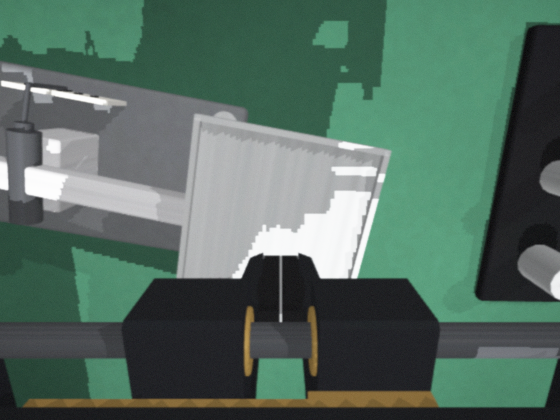

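Call:
carry_out(
  series=[
    {"tx": 0,"ty": 0,"tz": 1.5,"yaw": 0},
    {"tx": 0,"ty": 0,"tz": 1.0,"yaw": 0},
    {"tx": 0,"ty": 0,"tz": 0,"yaw": 0},
  ],
)

```text
time_s: 2.75
ee_pos: [0.4843, -0.0208, 0.1334]
orientation: [[1.0, -0.0, -0.001], [-0.0, -1.0, 0.0], [-0.001, -0.0, -1.0]]
wrist_force: [-0.1, -0.3, -0.3]
width: 0.0005
```

```bash
python3 -c "
from bench import bot
s=bot.observe();print(s['time_s'],s['ee_pos'],s['wrist_force'])"
```

```text
2.75 [ 0.48434695 -0.02075559  0.13339719] [-0.0991251  -0.28903332 -0.27836749]
```

Call:
carry_out(
  series=[
    {"tx": 0,"ty": 0,"tz": 0.2,"yaw": 0},
    {"tx": 0,"ty": 0,"tz": 0.2,"yaw": 0},
    {"tx": 0,"ty": 0,"tz": 0.2,"yaw": 0},
    {"tx": 0,"ty": 0,"tz": 0.2,"yaw": 0},
    {"tx": 0,"ty": 0,"tz": 0.2,"yaw": 0},
    {"tx": 0,"ty": 0,"tz": 0.2,"yaw": 0},
    {"tx": 0,"ty": 0,"tz": 0.1,"yaw": 0},
  ],
)

```text
time_s: 3.45
ee_pos: [0.4847, -0.021, 0.1208]
orientation: [[1.0, -0.0, 0.0], [-0.0, -1.0, -0.001], [0.0, 0.001, -1.0]]
wrist_force: [-1.3, -1.2, 4.3]
width: 0.0004
```

Call:
carry_out(
  series=[
    {"tx": 0,"ty": 0,"tz": 0.2,"yaw": 0},
    {"tx": 0,"ty": 0,"tz": 0.2,"yaw": 0},
    {"tx": 0,"ty": 0,"tz": 0.1,"yaw": 0},
    {"tx": 0,"ty": 0,"tz": 0,"yaw": 0},
  ],
)

```text
time_s: 3.85
ee_pos: [0.4848, -0.0209, 0.1157]
orientation: [[1.0, -0.0, 0.0], [-0.0, -1.0, -0.0], [0.0, 0.0, -1.0]]
wrist_force: [-1.5, -4.1, 4.1]
width: 0.0004
```

Call:
carry_out(
  series=[
    {"tx": 0,"ty": 0,"tz": 0,"yaw": 0},
  ],
)

```text
time_s: 3.95
ee_pos: [0.4848, -0.0209, 0.1158]
orientation: [[1.0, -0.0, 0.0], [-0.0, -1.0, -0.0], [0.0, 0.0, -1.0]]
wrist_force: [-1.1, -3.4, 5.0]
width: 0.0003
```

Call:
carry_out(
  series=[
    {"tx": 0,"ty": 0,"tz": 0,"yaw": 0},
  ],
)

```text
time_s: 4.05
ee_pos: [0.4848, -0.0208, 0.1158]
orientation: [[1.0, -0.0, 0.0], [-0.0, -1.0, -0.0], [0.0, 0.0, -1.0]]
wrist_force: [-1.5, -3.7, 4.7]
width: 0.0001
```

Call:
carry_out(
  series=[
    {"tx": 0,"ty": 0,"tz": 0,"yaw": 0},
  ],
)

```text
time_s: 4.15
ee_pos: [0.4848, -0.0208, 0.1159]
orientation: [[1.0, -0.0, 0.0], [-0.0, -1.0, -0.0], [0.0, 0.0, -1.0]]
wrist_force: [-0.4, -3.0, 3.6]
width: 0.0005
```

Call:
carry_out(
  series=[
    {"tx": 0,"ty": 0,"tz": 0.2,"yaw": 0},
    {"tx": 0,"ty": 0,"tz": 0.2,"yaw": 0},
    {"tx": 0,"ty": 0,"tz": 0.2,"yaw": 0},
    {"tx": 0,"ty": 0,"tz": 0,"yaw": 0},
  ],
)

```text
time_s: 4.55
ee_pos: [0.4847, -0.0208, 0.1095]
orientation: [[1.0, -0.0, 0.0], [-0.0, -1.0, 0.0], [0.0, -0.0, -1.0]]
wrist_force: [0.5, -4.0, 4.9]
width: 0.0003
```

```bash
python3 - <<'E'
from bench import bot
from h import *
F=[]
for i in range(20):
    s=bot.observe(); F.append(s["wrist_force"]); d=bot.get_image("wrist" if i else "side")
    if i==0: cv2.imwrite("pics/s3.png",d["img"])
cv2.imwrite("pics/w3.png",d["img"]); F=np.array(F)
print(s["time_s"],s["ee_pos"],F.mean(0),F.std(0),np.round(F[:,2],1))
E
```

```text
5.5 [ 0.48469978 -0.02074198  0.10974888] [ 0.85466646 -2.79387709  4.22211734] [0.51684639 0.54403052 0.41919302] [4.9 4.1 4.2 4.4 3.7 5.1 4.2 3.5 4.  4.3 3.8 4.5 3.9 4.3 4.3 3.7 4.  4.
 5.  4.5]
```

View pics/w3.png

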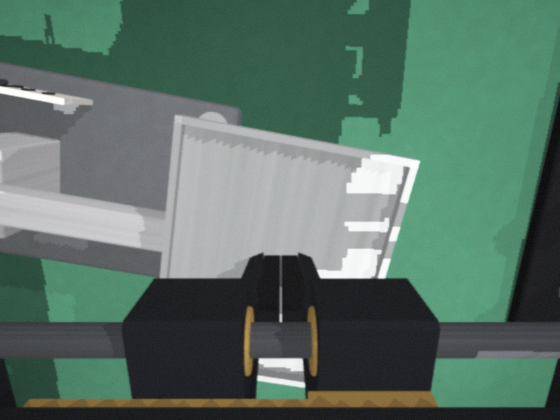

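Call:
carry_out(
  series=[
    {"tx": 0,"ty": 0,"tz": -0.25,"yaw": 0},
    {"tx": 0,"ty": 0,"tz": -0.25,"yaw": 0},
    {"tx": 0,"ty": 0,"tz": -0.25,"yaw": 0},
    {"tx": 0,"ty": 0,"tz": -0.25,"yaw": 0},
    {"tx": 0,"ty": 0,"tz": -0.25,"yaw": 0},
    {"tx": 0,"ty": 0,"tz": -0.4,"yaw": 0},
    {"tx": 0,"ty": 0,"tz": -1.5,"yaw": 0},
    {"tx": -0.5,"ty": 2,"tz": -1.5,"yaw": 0},
    {"tx": -1.0,"ty": 4.5,"tz": 0,"yaw": 0},
    {"tx": -1.2,"ty": 4.5,"tz": 0,"yaw": 0},
    {"tx": -1.2,"ty": 4.5,"tz": 0,"yaw": 0},
  ],
)

```text
time_s: 6.65
ee_pos: [0.4443, -0.1769, 0.156]
orientation: [[1.0, 0.001, -0.002], [0.001, -1.0, 0.001], [-0.002, -0.001, -1.0]]
wrist_force: [0.4, 0.5, -0.2]
width: 0.0003
```

Call:
carry_out(
  series=[
    {"tx": -1.2,"ty": 4.5,"tz": 0,"yaw": 0},
    {"tx": -1.2,"ty": 3.5,"tz": 1,"yaw": 0},
    {"tx": 0,"ty": 0,"tz": 1.5,"yaw": 0},
    {"tx": 0,"ty": 0,"tz": 0,"yaw": 0},
    {"tx": 0,"ty": 0,"tz": 0,"yaw": 0},
  ],
  claw=0,
)

```text
time_s: 7.15
ee_pos: [0.4214, -0.2552, 0.1312]
orientation: [[1.0, 0.0, -0.001], [0.0, -1.0, 0.001], [-0.001, -0.001, -1.0]]
wrist_force: [0.2, 0.2, 1.0]
width: 0.0383
```

```bash
python3 - <<'E'
from bench import bot
from h import *
F=[]
for i in range(6):
    s=bot.observe(); F.append(s["wrist_force"]); d=bot.get_image("wrist" if i!=1 else "side")
    if i==1: cv2.imwrite("pics/s4.png",d["img"])
cv2.imwrite("pics/w4.png",d["img"]); F=np.array(F)
print(s["time_s"],s["ee_pos"],F.mean(0),s["width"])
T=wristT(d,s)
for p in [(.5712,-.2579,.042),(.4988,-.2583,.051),(.4202,-.2583,.054)]: print(proj(d,p,T).round(1))
E
```

```text
7.4 [ 0.42189764 -0.2553613   0.13172195] [0.04427396 0.04984833 0.27706498] 0.05854879919815843
[282.2 -26.1]
[282.5 102.2]
[282. 223.]
```

View pics/w4.png

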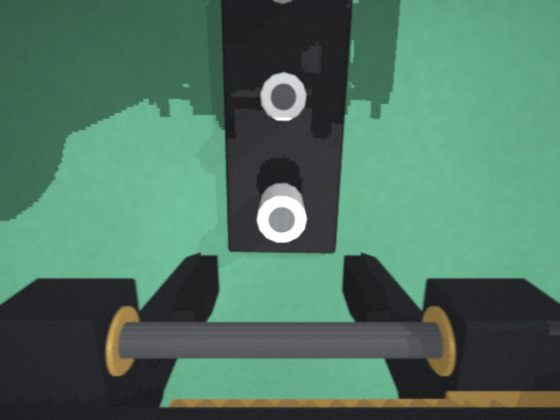

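Call:
carry_out(
  series=[
    {"tx": 0.05,"ty": 0.2,"tz": 3,"yaw": 0},
    {"tx": 0,"ty": 0,"tz": 3.5,"yaw": 0},
    {"tx": 0,"ty": 0,"tz": 2.5,"yaw": 0},
    {"tx": 0,"ty": 0,"tz": 1.5,"yaw": 0},
    {"tx": 0,"ty": 0,"tz": 0.5,"yaw": 0},
    {"tx": 0,"ty": 0,"tz": 0,"yaw": 0},
  ],
)

```text
time_s: 8.05
ee_pos: [0.4221, -0.2576, 0.0212]
orientation: [[1.0, 0.0, -0.0], [0.0, -1.0, 0.0], [-0.0, -0.0, -1.0]]
wrist_force: [-0.5, 0.1, 0.9]
width: 0.0882
```

Call:
carry_out(
  series=[
    {"tx": 0,"ty": 0,"tz": 0,"yaw": 0},
    {"tx": 0,"ty": 0,"tz": 0,"yaw": 0},
    {"tx": 0,"ty": 0,"tz": 0,"yaw": 0},
    {"tx": 0,"ty": 0,"tz": 0,"yaw": 0},
    {"tx": 0,"ty": 0,"tz": 0,"yaw": 0},
    {"tx": 0,"ty": 0,"tz": 0,"yaw": 0},
    {"tx": 0,"ty": 0,"tz": 0,"yaw": 0},
  ],
  claw=255,
  squeeze=25,
)

```text
time_s: 8.75
ee_pos: [0.422, -0.2575, 0.0212]
orientation: [[1.0, -0.0, -0.0], [-0.0, -1.0, 0.0], [-0.0, -0.0, -1.0]]
wrist_force: [0.6, 3.6, 1.6]
width: 0.0341
```

Call:
carry_out(
  series=[
    {"tx": 0,"ty": 0,"tz": -1,"yaw": 0},
    {"tx": 0,"ty": 0,"tz": -3,"yaw": 0},
    {"tx": 0,"ty": -1.5,"tz": -4,"yaw": 0},
    {"tx": 0.4,"ty": -3,"tz": -3.8,"yaw": 0},
    {"tx": 0.6,"ty": -4,"tz": -2.5,"yaw": 0},
    {"tx": 0.6,"ty": -4.4,"tz": 0,"yaw": 0},
    {"tx": 0.6,"ty": -4.4,"tz": 0,"yaw": 0},
    {"tx": 0.6,"ty": -3.5,"tz": 0,"yaw": 0},
    {"tx": 0.6,"ty": -2.5,"tz": 0,"yaw": 0},
    {"tx": 0.2,"ty": -1.05,"tz": 0,"yaw": 0},
    {"tx": 0,"ty": 0,"tz": 0,"yaw": 0},
    {"tx": 0,"ty": 0,"tz": 0,"yaw": 0},
  ],
)

```text
time_s: 9.95
ee_pos: [0.458, -0.015, 0.1643]
orientation: [[1.0, -0.001, -0.0], [-0.001, -1.0, -0.0], [-0.0, 0.0, -1.0]]
wrist_force: [0.1, 0.3, -2.5]
width: 0.0332
```

```bash
python3 - <<'E'
from bench import bot
from h import *
F=[]
for i in range(3):
    s=bot.observe(); F.append(s["wrist_force"]); d=bot.get_image("wrist" if i!=1 else "side")
    if i==1: cv2.imwrite("pics/s5.png",d["img"])
cv2.imwrite("pics/w5.png",d["img"]); F=np.array(F)
print(s["time_s"],s["ee_pos"],F.mean(0),s["width"])
E
```

```text
10.05 [ 0.45801822 -0.01531662  0.1642497 ] [ 0.00389947 -0.15035034 -2.54602308] 0.033568258112609814
```

View pics/w5.png

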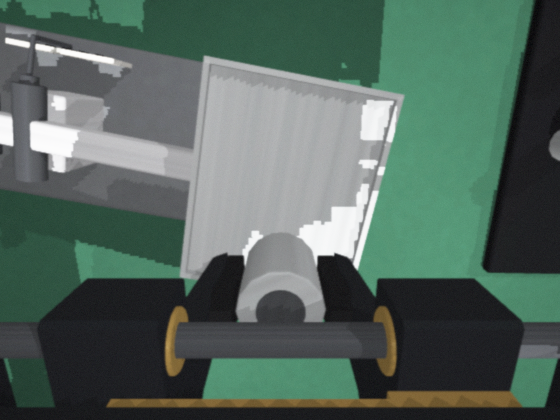

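View pics/s5.png

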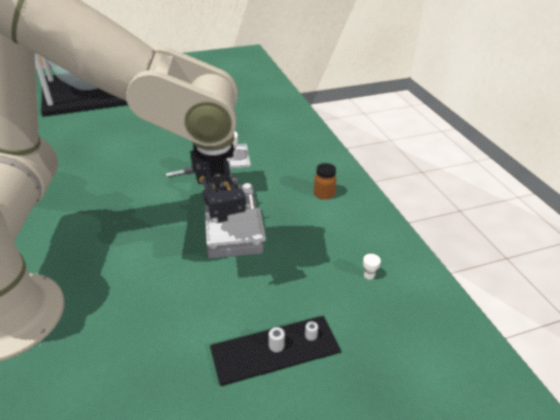

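Call:
carry_out(
  series=[
    {"tx": 0.8,"ty": 0.1,"tz": 0.8,"yaw": 0},
    {"tx": 0.4,"ty": 0.1,"tz": 1.0,"yaw": 0},
    {"tx": 0,"ty": 0,"tz": 0.6,"yaw": 0},
    {"tx": 0,"ty": 0,"tz": 0.2,"yaw": 0},
    {"tx": 0,"ty": 0,"tz": 0,"yaw": 0},
    {"tx": 0,"ty": 0,"tz": 0,"yaw": 0},
  ],
)

```text
time_s: 10.7
ee_pos: [0.4702, -0.0162, 0.1384]
orientation: [[1.0, -0.0, 0.0], [-0.0, -1.0, -0.0], [0.0, 0.0, -1.0]]
wrist_force: [0.6, -0.3, -2.7]
width: 0.0337
```

Call:
carry_out(
  series=[
    {"tx": 0,"ty": 0,"tz": 0.1,"yaw": 0},
    {"tx": 0,"ty": 0,"tz": 0.1,"yaw": 0},
  ],
)

```text
time_s: 10.9
ee_pos: [0.4702, -0.0163, 0.1364]
orientation: [[1.0, -0.0, 0.001], [-0.0, -1.0, -0.0], [0.001, 0.0, -1.0]]
wrist_force: [-0.3, 0.8, -3.2]
width: 0.0335
```

Call:
carry_out(
  series=[
    {"tx": 0,"ty": 0,"tz": 0.1,"yaw": 0},
    {"tx": 0,"ty": 0,"tz": 0,"yaw": 0},
  ],
)

```text
time_s: 11.1
ee_pos: [0.4701, -0.0162, 0.1351]
orientation: [[1.0, -0.0, -0.0], [-0.0, -1.0, 0.0], [-0.0, -0.0, -1.0]]
wrist_force: [1.1, -0.0, -2.9]
width: 0.0336
```

Call:
carry_out(
  series=[
    {"tx": 0,"ty": 0,"tz": 0.1,"yaw": 0},
    {"tx": 0,"ty": 0,"tz": 0,"yaw": 0},
  ],
)

```text
time_s: 11.3
ee_pos: [0.4701, -0.0162, 0.1341]
orientation: [[1.0, -0.0, -0.0], [-0.0, -1.0, 0.0], [-0.0, -0.0, -1.0]]
wrist_force: [-0.9, -0.3, -2.7]
width: 0.033
```

Call:
carry_out(
  series=[
    {"tx": 0,"ty": 0,"tz": 0.1,"yaw": 0},
    {"tx": 0,"ty": 0,"tz": 0,"yaw": 0},
  ],
)

```text
time_s: 11.5
ee_pos: [0.4702, -0.0163, 0.1332]
orientation: [[1.0, -0.0, 0.0], [-0.0, -1.0, 0.0], [0.0, -0.0, -1.0]]
wrist_force: [0.5, -0.7, -3.1]
width: 0.0333
```

Call:
carry_out(
  series=[
    {"tx": 0,"ty": 0,"tz": 0.1,"yaw": 0},
    {"tx": 0,"ty": 0,"tz": 0,"yaw": 0},
  ],
)

```text
time_s: 11.7
ee_pos: [0.4702, -0.0163, 0.1324]
orientation: [[1.0, -0.0, 0.0], [-0.0, -1.0, -0.0], [0.0, 0.0, -1.0]]
wrist_force: [-1.0, -0.5, 0.3]
width: 0.0332
```

Call:
carry_out(
  series=[
    {"tx": 0,"ty": 0,"tz": 0.1,"yaw": 0},
    {"tx": 0,"ty": 0,"tz": 0,"yaw": 0},
  ],
)

```text
time_s: 11.9
ee_pos: [0.4702, -0.0164, 0.1313]
orientation: [[1.0, -0.0, 0.0], [-0.0, -1.0, -0.0], [0.0, 0.0, -1.0]]
wrist_force: [-1.4, -1.4, 2.0]
width: 0.0333
```

Call:
carry_out(
  series=[
    {"tx": 0,"ty": 0,"tz": -0.1,"yaw": 0},
    {"tx": 0,"ty": 0,"tz": 0,"yaw": 0},
  ],
)

```text
time_s: 12.1
ee_pos: [0.4702, -0.0163, 0.1324]
orientation: [[1.0, -0.0, 0.0], [-0.0, -1.0, -0.0], [0.0, 0.0, -1.0]]
wrist_force: [-0.5, -1.0, 1.4]
width: 0.0331
```

Call:
carry_out(
  series=[
    {"tx": 0,"ty": 0,"tz": 0,"yaw": 0},
    {"tx": 0,"ty": 0,"tz": 0,"yaw": 0},
    {"tx": 0,"ty": 0,"tz": 0,"yaw": 0},
    {"tx": 0,"ty": 0,"tz": 0,"yaw": 0},
  ],
  claw=90,
)

```text
time_s: 12.5
ee_pos: [0.4702, -0.0162, 0.1322]
orientation: [[1.0, -0.0, 0.0], [-0.0, -1.0, 0.0], [0.0, -0.0, -1.0]]
wrist_force: [-0.2, -0.3, -0.9]
width: 0.0572
```

```bash
python3 - <<'E'
from bench import bot
from h import *
s=bot.observe(); d=bot.get_image("wrist"); cv2.imwrite("pics/w6.png",d["img"])
print(s["time_s"],s["ee_pos"],s["wrist_force"],s["width"])
E
```

```text
12.5 [ 0.47015468 -0.0162162   0.13219332] [-0.22168455 -0.29239391 -0.85232644] 0.05716394844136928
```

View pics/w6.png

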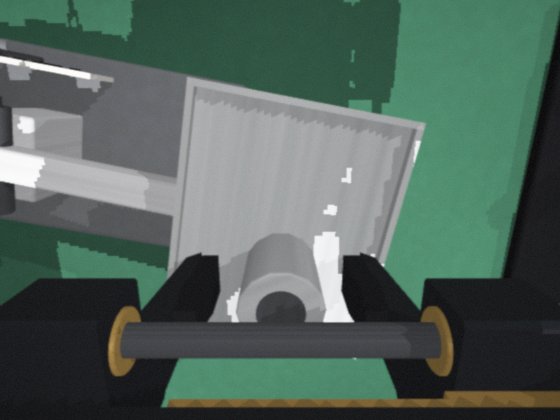

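Call:
carry_out(
  series=[
    {"tx": 0,"ty": 0,"tz": -0.5,"yaw": 0},
    {"tx": 0,"ty": 0,"tz": -1.5,"yaw": 0},
    {"tx": 0,"ty": 0,"tz": -2.5,"yaw": 0},
    {"tx": 0,"ty": 0,"tz": -2.5,"yaw": 0},
    {"tx": 0,"ty": -2,"tz": -1,"yaw": 0},
    {"tx": 0,"ty": -4,"tz": 0,"yaw": 0},
    {"tx": 0,"ty": -4.5,"tz": 0,"yaw": 0},
    {"tx": 0,"ty": -4.5,"tz": 0,"yaw": 0},
    {"tx": 0,"ty": -3.5,"tz": 0,"yaw": 0},
    {"tx": 0,"ty": -2,"tz": 0,"yaw": 0.09},
    {"tx": 0,"ty": 0,"tz": 0,"yaw": 0.09},
    {"tx": 0,"ty": 0,"tz": 0,"yaw": 0},
  ],
)

```text
time_s: 13.75
ee_pos: [0.47, 0.1893, 0.2124]
orientation: [[0.984, -0.179, 0.0], [-0.179, -0.984, -0.0], [0.0, -0.0, -1.0]]
wrist_force: [-0.8, 0.5, -0.2]
width: 0.0573
```

```bash
python3 - <<'E'
from bench import bot
from h import *
s=bot.observe(); d=bot.get_image("wrist"); cv2.imwrite("pics/w7.png",d["img"])
print(s["time_s"],s["ee_pos"],s["orientation"],s["wrist_force"],s["width"])
T=wristT(d,s)
print([proj(d,p,T).round(1) for p in [(.5235,.186,.162),(.514,.138,.09)]])
E
```

```text
13.75 [0.47003725 0.18926374 0.21243635] [[ 9.83874835e-01 -1.78858312e-01  1.11920009e-04]
 [-1.78858312e-01 -9.83874842e-01 -8.97283168e-06]
 [ 1.11720146e-04 -1.11896805e-05 -9.99999994e-01]] [-0.77293866  0.45941253 -0.23696103] 0.05727424733178356
[array([266.1, 146.2]), array([334.2, 137.1])]
```

View pics/w7.png

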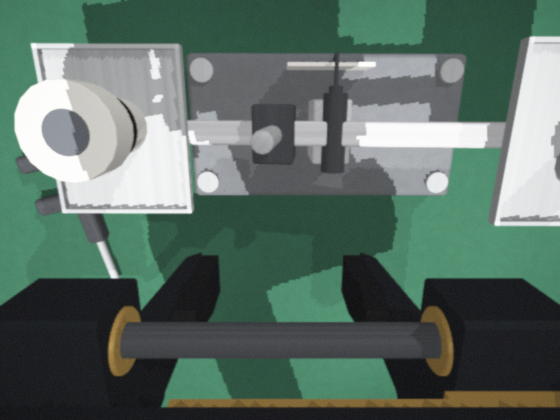

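Call:
carry_out(
  series=[
    {"tx": 2.8,"ty": -2.2,"tz": 0,"yaw": 0},
    {"tx": 2.75,"ty": -2.2,"tz": 0,"yaw": 0},
    {"tx": 0,"ty": 0,"tz": 0,"yaw": 0},
    {"tx": 0,"ty": 0,"tz": 0,"yaw": 0},
    {"tx": 0,"ty": 0,"tz": 0,"yaw": 0},
  ],
  claw=255,
)

```text
time_s: 14.3
ee_pos: [0.5321, 0.2215, 0.2124]
orientation: [[0.984, -0.179, -0.0], [-0.179, -0.984, -0.0], [-0.0, 0.0, -1.0]]
wrist_force: [-0.7, 0.8, 0.4]
width: 0.0191
```

```bash
python3 - <<'E'
from bench import bot
from h import *
s=bot.observe(); d=bot.get_image("wrist"); cv2.imwrite("pics/w8.png",d["img"])
print(s["time_s"],s["ee_pos"],s["wrist_force"],s["width"])
E
```

```text
14.3 [0.53208498 0.22150377 0.21240144] [-0.71684612  0.76600972  0.38190531] 0.01913525954913578
```

View pics/w8.png

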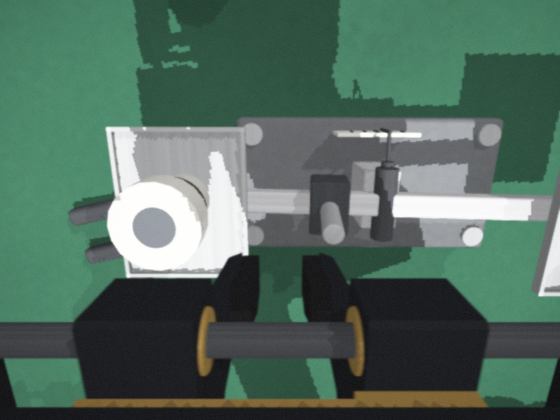

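```bash
python3 - <<'E'
from h import *
crop('pics/w8.png',290,110,150,140,5,'pics/c8.png')
from bench import bot
s=bot.observe(); d=bot.get_image("wrist"); T=wristT(d,s); R=np.array(s["orientation"])
for u,v in [(330,215),(333,233)]:
    p=atz(d,u,v,.162,T); print(p, R.T@(p-s["ee_pos"]), s["time_s"])
E
```

```text
[0.53906752 0.188581   0.162     ] [0.01275046 0.03119339 0.0505997 ] 14.35
[0.52745698 0.18836165 0.162     ] [0.00136673 0.03348766 0.05059901] 14.35
```

View pics/c8.png

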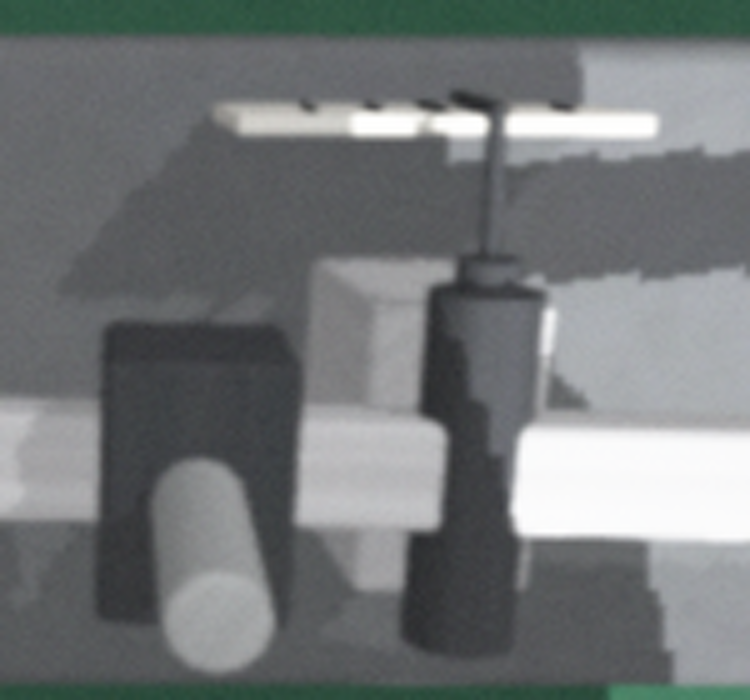

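Call:
carry_out(
  series=[
    {"tx": 0,"ty": 0,"tz": 1.5,"yaw": 0},
    {"tx": 0,"ty": 0,"tz": 2.5,"yaw": 0},
    {"tx": 0,"ty": 0,"tz": 2.0,"yaw": 0},
    {"tx": 0,"ty": 0,"tz": 1.5,"yaw": 0},
    {"tx": 0,"ty": 0,"tz": 0,"yaw": 0},
  ],
)

```text
time_s: 14.9
ee_pos: [0.5315, 0.2216, 0.1358]
orientation: [[0.984, -0.179, -0.003], [-0.179, -0.984, -0.001], [-0.003, 0.001, -1.0]]
wrist_force: [0.2, 0.3, 0.2]
width: 0.0003
```

```bash
python3 - <<'E'
from bench import bot
from h import *
s=bot.observe(); d=bot.get_image("wrist"); cv2.imwrite("pics/w9.png",d["img"])
print(s["time_s"],s["ee_pos"],s["wrist_force"],s["width"])
E
```

```text
14.9 [0.53146071 0.22162286 0.13581155] [0.18944107 0.26207178 0.22687268] 0.00029235687877062795
```

View pics/w9.png

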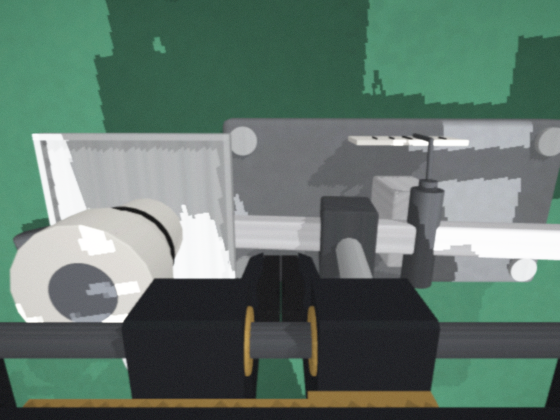

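Call:
carry_out(
  series=[
    {"tx": 0,"ty": 0.3,"tz": 0,"yaw": 0},
    {"tx": 0,"ty": 0.3,"tz": 0,"yaw": 0},
    {"tx": 0,"ty": 0.2,"tz": 0,"yaw": 0},
    {"tx": 0,"ty": 0.2,"tz": 0,"yaw": 0},
    {"tx": 0,"ty": 0.2,"tz": 0,"yaw": 0},
    {"tx": 0,"ty": 0.2,"tz": 0,"yaw": 0},
    {"tx": 0,"ty": 0.3,"tz": 0,"yaw": 0},
    {"tx": 0,"ty": 0.4,"tz": 0,"yaw": 0},
  ],
)

```text
time_s: 15.75
ee_pos: [0.5289, 0.2013, 0.1373]
orientation: [[0.984, -0.179, 0.0], [-0.179, -0.984, 0.0], [0.0, -0.0, -1.0]]
wrist_force: [0.8, 0.2, 1.0]
width: 0.0004
```

```bash
python3 - <<'E'
from bench import bot
from h import *
s=bot.observe(); d=bot.get_image("wrist"); cv2.imwrite("pics/w10.png",d["img"])
print(s["time_s"],s["ee_pos"],s["wrist_force"],s["width"])
E
```

```text
15.75 [0.52891303 0.2013105  0.13732327] [0.83364112 0.18898032 1.03268483] 0.0003951111714942973
```

View pics/w10.png

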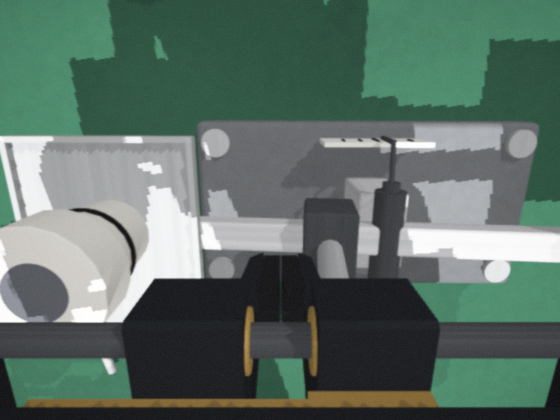

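Call:
carry_out(
  series=[
    {"tx": 0,"ty": 0.3,"tz": 0,"yaw": 0},
    {"tx": 0,"ty": 0.5,"tz": 0,"yaw": 0},
    {"tx": 0,"ty": 0.6,"tz": 0,"yaw": 0},
    {"tx": 0,"ty": 0.6,"tz": 0,"yaw": 0},
    {"tx": 0,"ty": 0.6,"tz": 0,"yaw": 0},
    {"tx": 0,"ty": 0.6,"tz": 0,"yaw": 0},
    {"tx": 0,"ty": 0.6,"tz": 0,"yaw": 0},
    {"tx": 0,"ty": 0.5,"tz": 0,"yaw": 0},
    {"tx": 0,"ty": 0.4,"tz": 0,"yaw": 0},
  ],
)

```text
time_s: 16.7
ee_pos: [0.5204, 0.1547, 0.1372]
orientation: [[0.984, -0.179, -0.0], [-0.179, -0.984, -0.0], [-0.0, 0.0, -1.0]]
wrist_force: [-0.1, 1.0, 1.8]
width: 0.0005
```

```bash
python3 - <<'E'
from bench import bot
from h import *
s=bot.observe(); d=bot.get_image("wrist"); cv2.imwrite("pics/w11.png",d["img"])
print(s["time_s"],s["ee_pos"],s["wrist_force"],s["width"])
E
```

```text
16.7 [0.5203722  0.15469712 0.13720682] [-0.05917147  1.01217237  1.76373   ] 0.0004507745042527151
```

View pics/w11.png

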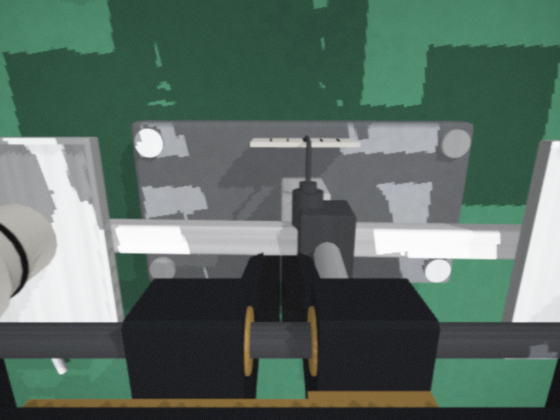

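Call:
carry_out(
  series=[
    {"tx": 0,"ty": -0.5,"tz": 0,"yaw": 0},
    {"tx": 0,"ty": -1,"tz": 0,"yaw": 0},
    {"tx": 0,"ty": -1,"tz": -2,"yaw": 0},
    {"tx": -3,"ty": 0.5,"tz": -2,"yaw": 0},
    {"tx": -3,"ty": 2,"tz": -2,"yaw": 0},
    {"tx": 0,"ty": 0,"tz": -2,"yaw": 0},
    {"tx": 0,"ty": 0,"tz": 0,"yaw": 0},
    {"tx": 0,"ty": 0,"tz": 0,"yaw": 0},
    {"tx": 0,"ty": 0,"tz": 0,"yaw": 0},
  ],
)

```text
time_s: 17.65
ee_pos: [0.4614, 0.1662, 0.216]
orientation: [[0.984, -0.179, -0.002], [-0.179, -0.984, -0.0], [-0.002, 0.0, -1.0]]
wrist_force: [-0.2, 0.1, -0.6]
width: 0.0002
```

```bash
python3 - <<'E'
from bench import bot
from h import *
s=bot.observe(); d=bot.get_image("wrist"); cv2.imwrite("pics/w12.png",d["img"])
print(s["time_s"],s["ee_pos"],s["wrist_force"],s["width"])
E
```

```text
17.65 [0.46144466 0.16623137 0.21596177] [-0.16427686  0.08087366 -0.64102162] 0.00015336872881247052
```

View pics/w12.png

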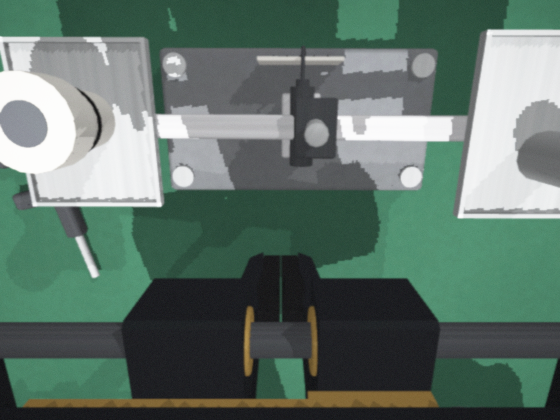

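Call:
carry_out(
  series=[
    {"tx": 3,"ty": -0.8,"tz": 0,"yaw": 0},
    {"tx": 3,"ty": -0.7,"tz": 1.5,"yaw": 0},
    {"tx": 0,"ty": 0,"tz": 3,"yaw": 0},
    {"tx": 0,"ty": 0,"tz": 2.5,"yaw": 0},
    {"tx": 0,"ty": 0.3,"tz": 1.0,"yaw": 0},
    {"tx": 0,"ty": 0.6,"tz": 0,"yaw": 0},
    {"tx": 0,"ty": 0.3,"tz": 0,"yaw": 0},
    {"tx": 0,"ty": 0.2,"tz": 0,"yaw": 0},
    {"tx": 0,"ty": 0.2,"tz": 0,"yaw": 0},
    {"tx": 0,"ty": 0.2,"tz": 0,"yaw": 0},
  ],
)

```text
time_s: 18.7
ee_pos: [0.5203, 0.1522, 0.138]
orientation: [[0.984, -0.179, 0.002], [-0.179, -0.984, 0.0], [0.002, -0.001, -1.0]]
wrist_force: [0.3, 0.8, 0.8]
width: 0.0005
```

Call:
carry_out(
  series=[
    {"tx": 0,"ty": 0.3,"tz": 0,"yaw": 0},
    {"tx": 0,"ty": 0.3,"tz": 0,"yaw": 0},
    {"tx": 0,"ty": 0.3,"tz": 0,"yaw": 0},
    {"tx": 0,"ty": 0.3,"tz": 0,"yaw": 0},
    {"tx": 0,"ty": 0.3,"tz": 0,"yaw": 0},
    {"tx": 0,"ty": 0.3,"tz": 0,"yaw": 0},
  ],
)

```text
time_s: 19.3
ee_pos: [0.5165, 0.1343, 0.1371]
orientation: [[0.984, -0.179, -0.0], [-0.179, -0.984, 0.0], [-0.0, 0.0, -1.0]]
wrist_force: [0.5, 0.3, -0.6]
width: 0.0004
```

Call:
carry_out(
  series=[
    {"tx": 0,"ty": -0.5,"tz": 0,"yaw": 0},
    {"tx": 0,"ty": -1,"tz": 0,"yaw": 0},
    {"tx": 0,"ty": 0,"tz": -2,"yaw": 0},
    {"tx": -3,"ty": 0.5,"tz": -3,"yaw": 0},
    {"tx": -3,"ty": 0,"tz": -3,"yaw": 0},
    {"tx": 0,"ty": -1,"tz": 0,"yaw": 0},
    {"tx": 0,"ty": 0,"tz": 0,"yaw": 0},
    {"tx": 0,"ty": 0,"tz": 0,"yaw": 0},
    {"tx": 0,"ty": 0,"tz": 0,"yaw": 0},
    {"tx": 0,"ty": 0,"tz": 0,"yaw": 0},
  ],
)

```text
time_s: 20.3
ee_pos: [0.4614, 0.1647, 0.2163]
orientation: [[0.984, -0.18, -0.002], [-0.18, -0.984, -0.0], [-0.002, 0.001, -1.0]]
wrist_force: [0.1, 0.4, -0.1]
width: 0.0005
```

```bash
python3 - <<'E'
from bench import bot
from h import *
s=bot.observe(); d=bot.get_image("wrist"); cv2.imwrite("pics/w13.png",d["img"])
print(s["time_s"],s["ee_pos"],s["wrist_force"],s["width"])
E
```

```text
20.3 [0.46141939 0.16470075 0.21631231] [ 0.07405296  0.41780283 -0.06888801] 0.00048587682105624697
```

View pics/w13.png

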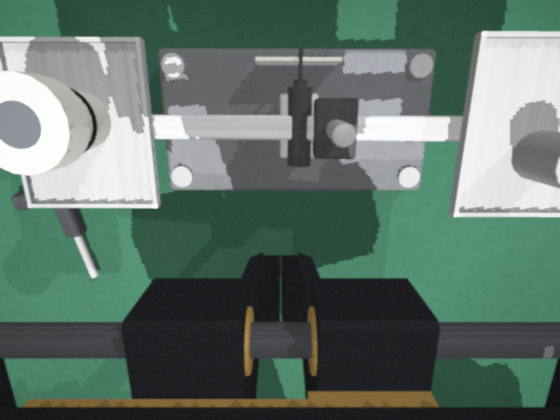

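```bash
python3 - <<'E'
from h import *
for n in (12,13):
    im=cv2.imread(f'pics/w{n}.png')
    a=im[25:225,120:180]; b=im[25:225,445:505]; c=im[40:100,240:360]
    A=cv2.resize(np.hstack([a,b]),None,fx=3,fy=3,interpolation=cv2.INTER_CUBIC)
    C=cv2.resize(c,None,fx=3.5,fy=3.5,interpolation=cv2.INTER_CUBIC)
    o=np.zeros((600,780,3),np.uint8); o[:600,:360]=A; o[:210,360:780]=C
    cv2.imwrite(f'pics/c{n}.png',o)
E
```

```text
(no output)
```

View pics/c12.png

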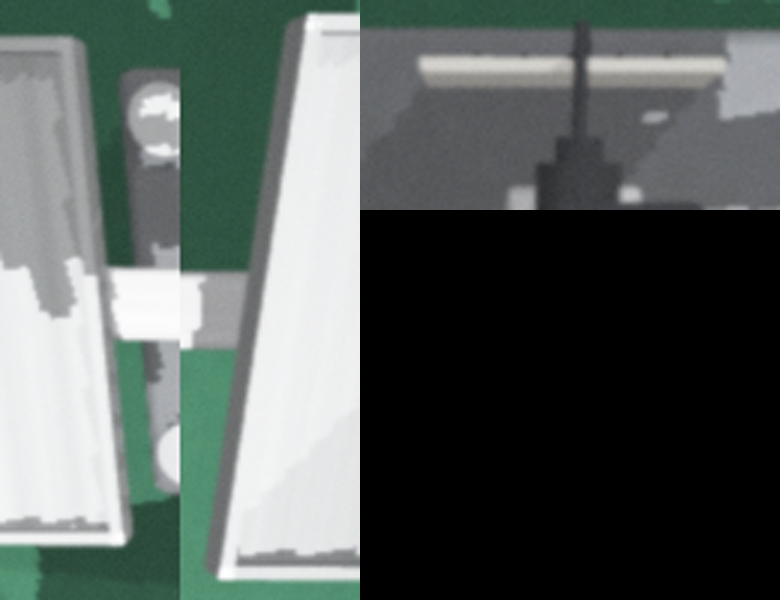

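View pics/c13.png

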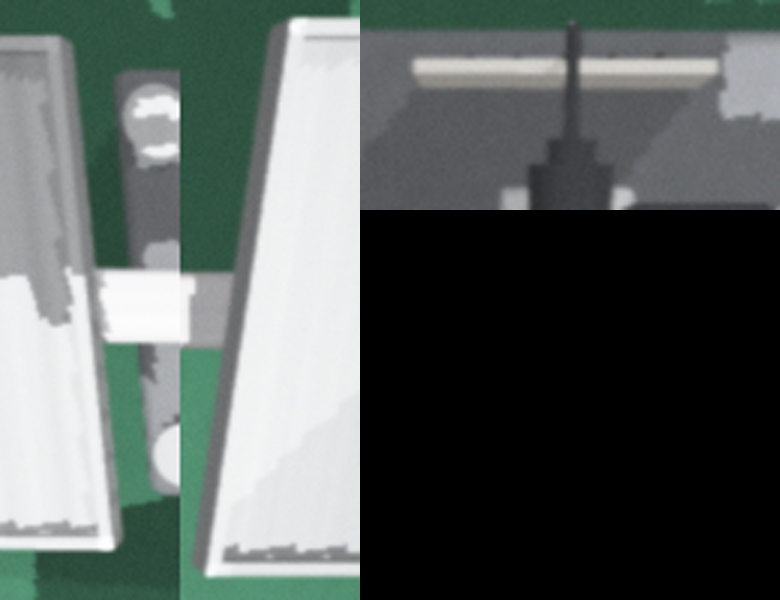

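Call:
carry_out(
  series=[
    {"tx": 3,"ty": 0,"tz": 0,"yaw": 0},
    {"tx": 3,"ty": 0,"tz": 1.5,"yaw": 0},
    {"tx": 0,"ty": 0,"tz": 3,"yaw": 0},
    {"tx": 0,"ty": 0,"tz": 2.5,"yaw": 0},
    {"tx": 0,"ty": 0.3,"tz": 1.0,"yaw": 0},
    {"tx": 0,"ty": 0.5,"tz": 0,"yaw": 0},
    {"tx": 0,"ty": 0.3,"tz": 0,"yaw": 0},
    {"tx": 0,"ty": 0.2,"tz": 0,"yaw": 0},
    {"tx": 0,"ty": 0.2,"tz": 0,"yaw": 0},
    {"tx": 0,"ty": 0.2,"tz": 0,"yaw": 0},
    {"tx": 0,"ty": 0.2,"tz": 0,"yaw": 0},
  ],
)

```text
time_s: 21.45
ee_pos: [0.517, 0.1354, 0.1376]
orientation: [[0.984, -0.179, 0.001], [-0.179, -0.984, 0.0], [0.001, -0.0, -1.0]]
wrist_force: [1.1, 0.4, -1.1]
width: 0.0004
```

Call:
carry_out(
  series=[
    {"tx": 0,"ty": 0.2,"tz": 0,"yaw": 0},
    {"tx": 0,"ty": 0.2,"tz": 0,"yaw": 0},
    {"tx": 0,"ty": 0.2,"tz": 0,"yaw": 0},
    {"tx": 0,"ty": 0.2,"tz": 0,"yaw": 0},
    {"tx": 0,"ty": 0.2,"tz": 0,"yaw": 0},
    {"tx": 0,"ty": 0.2,"tz": 0,"yaw": 0},
    {"tx": 0,"ty": 0.2,"tz": 0,"yaw": 0},
    {"tx": 0,"ty": 0.2,"tz": 0,"yaw": 0},
    {"tx": 0,"ty": 0.2,"tz": 0,"yaw": 0},
  ],
)

```text
time_s: 22.35
ee_pos: [0.5136, 0.1176, 0.1372]
orientation: [[0.984, -0.179, -0.0], [-0.179, -0.984, 0.0], [-0.0, -0.0, -1.0]]
wrist_force: [-0.0, 0.7, -0.8]
width: 0.0006
```

Call:
carry_out(
  series=[
    {"tx": 0,"ty": -0.3,"tz": 0,"yaw": 0},
    {"tx": 0,"ty": -0.7,"tz": 0,"yaw": 0},
    {"tx": 0,"ty": -0.7,"tz": -2,"yaw": 0},
    {"tx": -3,"ty": 0,"tz": -3,"yaw": 0},
    {"tx": -3,"ty": -1,"tz": -3,"yaw": 0},
    {"tx": 0,"ty": -1,"tz": 0,"yaw": 0},
    {"tx": 0,"ty": 0,"tz": 0,"yaw": 0},
    {"tx": 0,"ty": 0,"tz": 0,"yaw": 0},
    {"tx": 0,"ty": 0,"tz": 0,"yaw": 0},
    {"tx": 0,"ty": 0,"tz": 0,"yaw": 0},
  ],
)

```text
time_s: 23.35
ee_pos: [0.4614, 0.1645, 0.2163]
orientation: [[0.984, -0.18, -0.002], [-0.18, -0.984, -0.0], [-0.002, 0.001, -1.0]]
wrist_force: [0.4, 1.4, -0.9]
width: 0.0004
```

```bash
cat >> h.py <<'E'
def look(n):
    from bench import bot
    s=bot.observe(); d=bot.get_image("wrist"); im=d["img"]; cv2.imwrite(f"pics/w{n}.png",im)
    print(s["time_s"],s["ee_pos"],s["wrist_force"])
    return s,d,im
E
python3 -c "
from h import *
look(14)"
```

```text
23.35 [0.46141676 0.1645452  0.21634455] [ 0.42191826  1.3656235  -0.91556839]
```

View pics/w14.png

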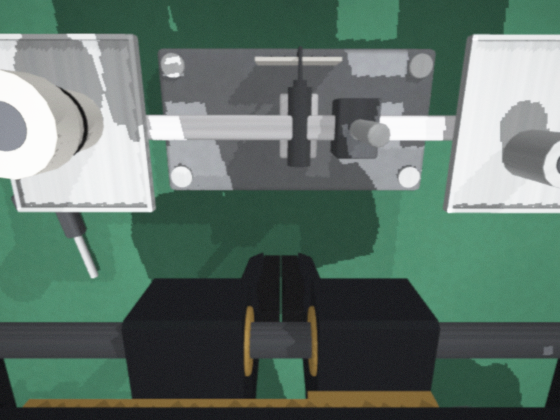

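```bash
cat >> h.py <<'E'
def strip(n,xa=110,xb=435):
    im=cv2.imread(f'pics/w{n}.png'); R=lambda a,s: cv2.resize(a,None,fx=s,fy=s,interpolation=cv2.INTER_CUBIC)
    o=np.zeros((600,800,3),np.uint8)
    for k,(x,y) in enumerate([(xa,22),(xa+10,192),(xb+10,22),(xb,192)]):
        o[(k%2)*300:(k%2)*300+288,(k//2)*400:(k//2)*400+384]=R(im[y:y+36,x:x+48],8)
    cv2.imwrite(f'pics/st{n}.png',o)
E
python3 -c "
from h import *
strip(14)"
```

```text
(no output)
```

View pics/st14.png

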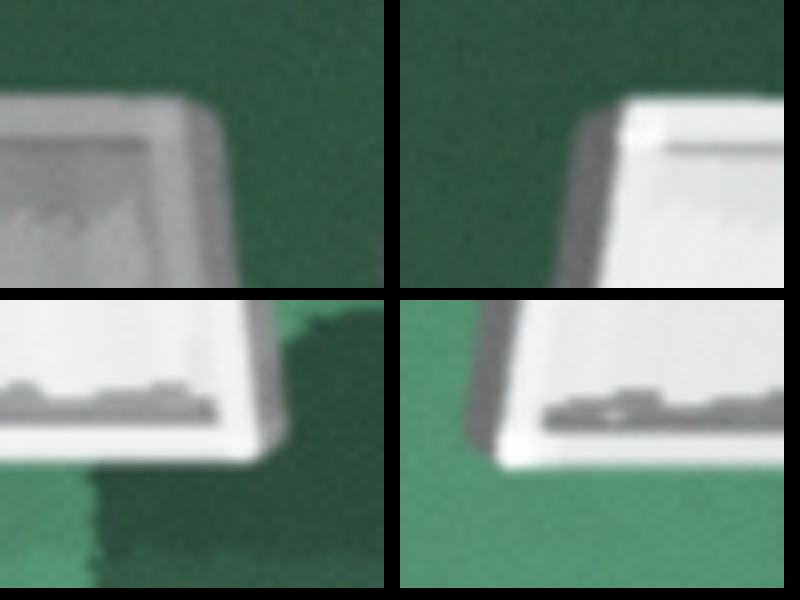

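```bash
python3 -c "
from h import *
strip(12,120,445); strip(13,115,440)"
```

```text
(no output)
```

View pics/st12.png

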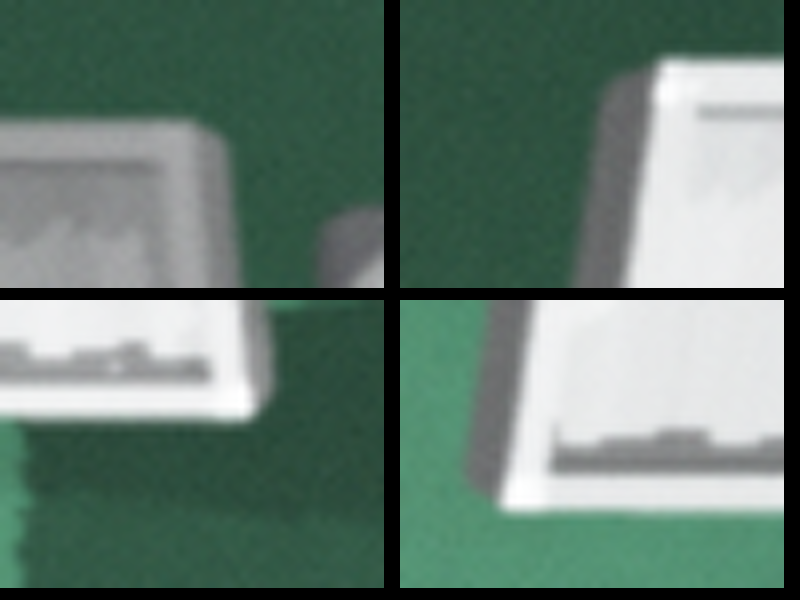

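View pics/st13.png

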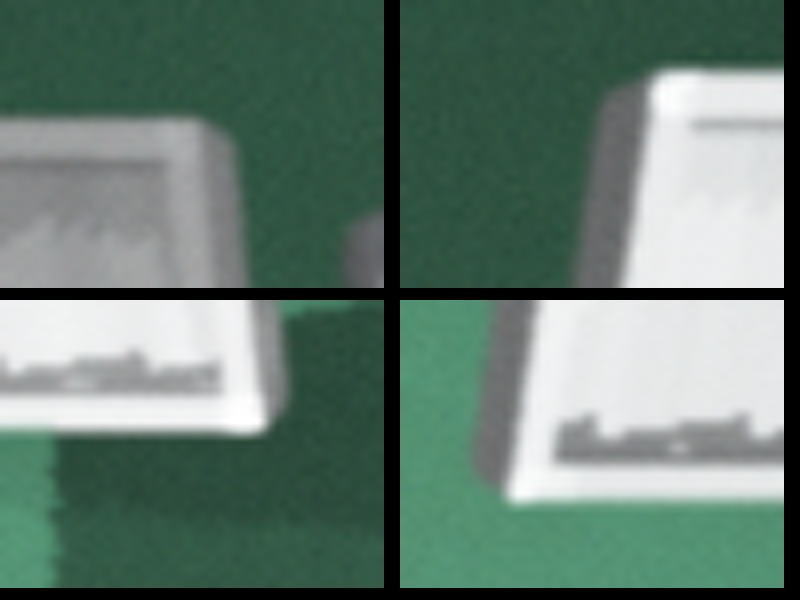

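```bash
cat > fit.py <<'E'
from h import *
from bench import bot
from scipy.optimize import least_squares
from scipy.spatial.transform import Rotation as Ro
d=bot.get_image("wrist"); print(bot.observe()["time_s"])
R0=[[.984,-.179,-.002],[-.179,-.984,0],[-.002,0,-1]]
def Rz(c,s_,a,b): # from measured columns
    return None
def pose(p,yaw,rx): 
    R=Ro.from_euler('z',-yaw).as_matrix()@np.diag([1,-1,-1.]); 
    M=np.eye(4); M[:3,:3]=R; M[:3,3]=p; return M
obs=[((.46144466,.16623137,.21596177),[(145,37),(161.5,207.25),(487.5,29.25),(457.5,218.5)]),
((.46141939,.16470075,.21631231),[(140.6,36.6),(157.75,208.9),(481.9,30.75),(453.75,217.4)]),
((.46141676,.1645452,.21634455),[(133.5,33.9),(152.3,212.3),(473.5,34.1),(447.1,212.9)])]
def res(q):
    x,y,psi,rx,ry,rz,sx,t1,t2,t0=q; out=[]
    bx=np.array([np.cos(psi),np.sin(psi),0]); by=np.array([-np.sin(psi),np.cos(psi),0])
    for (p,c),t in zip(obs,(t0,t1,t2)):
        M=pose(p,.18,0)@np.array(d["mount"]); C=np.eye(4); C[:3,:3]=Ro.from_rotvec([rx,ry,rz]).as_matrix(); T=M@C
        for k,(sgn,sxn) in enumerate([(1,1),(1,-1),(-1,1),(-1,-1)]):
            P=np.array([x,y,0])+by*sgn*(.16*np.cos(t)-.05*sx)+bx*sxn*.06*sx; P[2]=.115-sgn*.16*np.sin(t)
            out+=list((proj(d,P,T)-c[k])/0.5)
    return np.array(out+[rx/.01,ry/.01,rz/.01,(sx-1)/.01,(t0-.087)/.001])
r=least_squares(res,[.514,.138,-.18,0,0,0,1,.07,0,.087])
J=r.jac; cov=np.linalg.inv(J.T@J)
print(r.x.round(4)); print(np.sqrt(np.diag(cov)).round(4)); print(r.cost); print((r.fun[:24]*.5).round(2))
E
python3 fit.py
```

```text
23.45
[ 5.1730e-01  1.3840e-01 -1.8070e-01  1.9000e-03 -2.2000e-03 -8.0000e-04
  1.0055e+00  6.5600e-02  1.2000e-03  8.6900e-02]
[0.0009 0.0011 0.01   0.0034 0.0048 0.0096 0.0013 0.0031 0.0031 0.001 ]
4.22218534191368
[-0.06  0.3   0.15 -0.38 -0.35 -0.1   0.33 -0.03  0.08  0.23  0.35 -0.65
 -0.3   0.17 -0.28 -0.2   0.27 -0.15  0.47 -0.2  -0.48  0.27  0.01  0.14]
```

Call:
carry_out(
  series=[
    {"tx": 0,"ty": 0.7,"tz": 0,"yaw": 0},
    {"tx": 0,"ty": 0.7,"tz": 0,"yaw": 0},
    {"tx": 0,"ty": 0,"tz": 0,"yaw": 0},
    {"tx": 0,"ty": 0,"tz": 0,"yaw": 0},
    {"tx": 0,"ty": 0,"tz": 0,"yaw": 0},
    {"tx": 0,"ty": 0,"tz": 0,"yaw": 0},
  ],
)

```text
time_s: 24.05
ee_pos: [0.4587, 0.1513, 0.2172]
orientation: [[0.984, -0.179, -0.0], [-0.179, -0.984, 0.0], [-0.0, -0.0, -1.0]]
wrist_force: [-0.1, -0.3, -0.5]
width: 0.0005
```

```bash
python3 -c "
from h import *
look(15); strip(15,90,415); crop('pics/w15.png',220,40,120,60,6.5,'pics/p15.png')
from bench import bot
cv2.imwrite('pics/side15.png',bot.get_image('side')['img'])"
```

```text
24.05 [0.45874251 0.15130155 0.21721454] [-0.10579235 -0.26669917 -0.46586518]
```

View pics/st15.png

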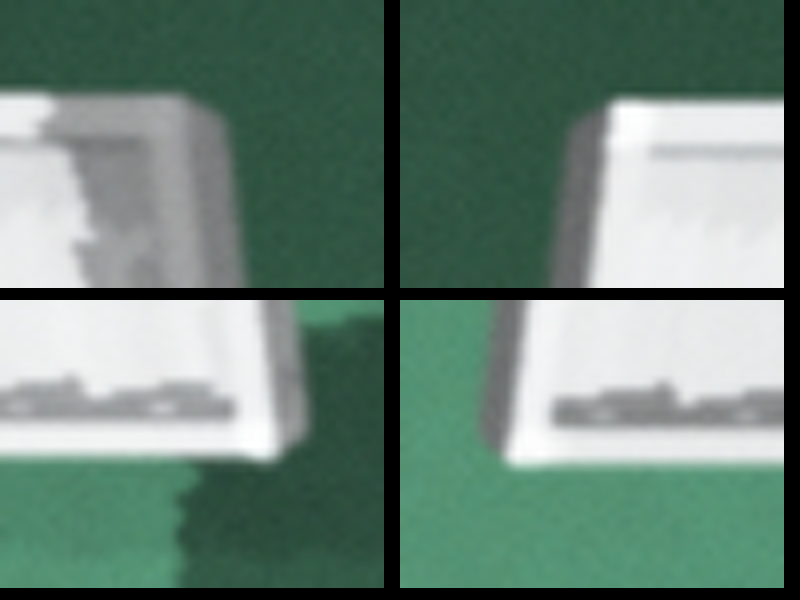

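View pics/p15.png

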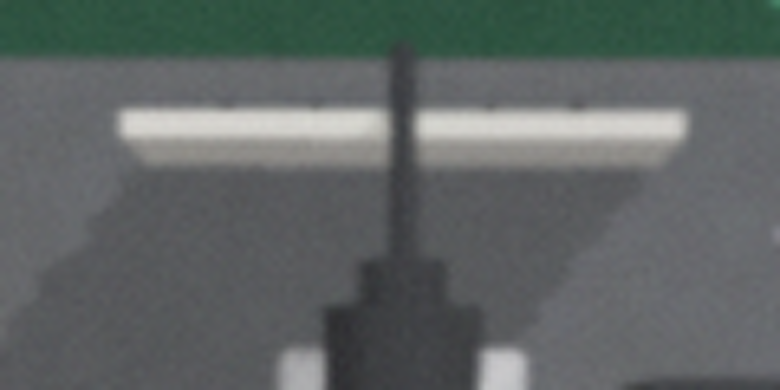

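View pics/w15.png

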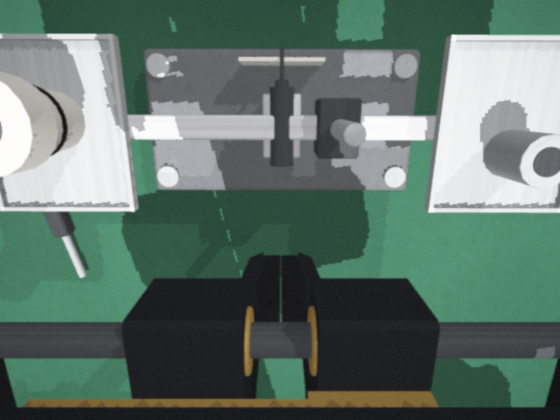

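View pics/side15.png

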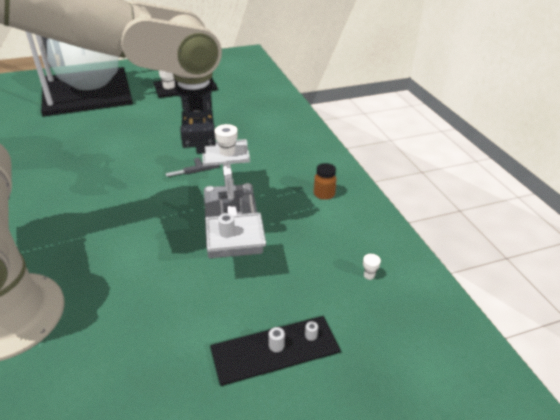

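```bash
sed -i 's|^((.46141676.*|((.45874251,.15130155,.21721454),[(90+187/8,22+95/8),(100+280/8,192+162/8),(425+210/8,22+100/8),(415+107/8,192+165/8)])]|' fit.py; python3 fit.py
```

```text
24.2
[ 5.1720e-01  1.3800e-01 -1.8700e-01  2.5000e-03 -2.3000e-03  5.8000e-03
  1.0063e+00  6.5800e-02 -6.0000e-04  8.6900e-02]
[0.0009 0.0012 0.0082 0.0034 0.0045 0.0079 0.0013 0.0031 0.0031 0.001 ]
3.4660458555114224
[ 0.05  0.32  0.23 -0.14 -0.45  0.01  0.31  0.05  0.21  0.26  0.46 -0.41
 -0.38  0.28 -0.29 -0.09  0.05 -0.26  0.06 -0.37 -0.04  0.02 -0.04 -0.18]
```

```bash
python3 -c "
from bench import bot
s=bot.observe(); print(s['time_s'],s['wrist_force']); print(bot.hand_in())"
```

```text
24.2 [ 0.79372125 -0.11709102 -0.11744129]
the job is handed in; nothing more can be done
None
```

I balanced the beam with the 300 g weight upright in the empty pan and the rider pushed to about +45 mm (read from images). That puts the adapter at about 367 g. I handed in at 24 s of the 72 s allowed, with the gripper clear of the balance.

- **Level check:** two wrist-camera views about 0.7 s apart, taken after backing off, gave tilts of +0.0012 and −0.0006 rad. Each is good to about ±0.003 rad, roughly 1 g. The pointer sat at mid-scale in the last close-up, but it barely moves with tilt when seen from above, so it adds little.
- **Press test:** pressing the empty pan to level took about 4.2 N, which with the starting rider position of about −45 mm gives about 363 g. The force zero had drifted by about 0.3 N by then, so the true figure could be as low as about 335 g. The beam staying on its stop with the rider at +11 mm ruled out anything under about 350 g.
- **Handling forces:** no reading while touching the balance was above about 6.5 N, against the 15 N limit. These were samples between moves, so a brief peak in between could have been missed.
- **Other items:** in the last side picture the 100 g and 200 g weights stand on the plate, the adapter is in its pan, and the jar, stopper and clamp look unmoved.

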